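# Fit the valve spacer and hold the push gauge on the stem

### The job

Slip the thick steel spacer over the sprung stem of the bolted-down valve body so that it lies flat on the block, and let it go. Then lift the push gauge out of its holder and, with it held upright, set its tip on the marked centre of the stem's end and gently push the stem down about 5 mm, half its travel; finish holding the gauge there, still in the gripper and pushing. Leave the thin ring, screwdriver, tub and bottle alone.

Things in the scene. Friction and masses are not known exactly. Their poses are not given: they have to be found in the camera images.
- valve_body: Bright aluminium block, fixed, 80 x 150 x 45 mm (its own x, y, z), flat top 45 mm above the bench with a few drawn ports and screws that do not stand out. At its foot a dark base flange 4 mm high sticks out 8 to 9 mm all round. Origin: centre of its underside; z up. Turned about the vertical by up to 0.6 rad either way. The stem stands up out of its top, 40 mm from the origin along its +y.
- stem_seat (a point): The point on the block's flat top (45 mm above the bench) on the stem's axis; fixed to the block, same axes as the block. The spacer's underside centre belongs here.
- stem_top (a point): Centre of the stem's flat end, the marked spot (a small dark ring 9 mm across). The steel stem is 16 mm in diameter with edges rounded 2 mm, and stands 32 mm out of the block's top when not pressed (77 mm above the bench). Moves down with the stem.
- stem (a joint): How far the stem is pushed down, in m: 0 is fully out, 0.010 is against its stop. Spring return: about 1.6 N to start it, then 0.8 N for each mm (about 5.5 N at 5 mm, 9.5 N at the stop).
- spacer: The thick spacer: plain steel ring, 44 mm outside diameter, 20 mm bore, 14 mm high, about 130 g, lying flat on the bench. Origin: centre of its underside; z is its axis. The thin ring lies some 9 to 22 cm from it and either may be the nearer to the robot.
- thin_ring: Not wanted: plain steel ring, also 44 mm outside and 20 mm bore, but only 6 mm high, flat on the bench. Origin: centre of its underside.
- gauge: Push gauge: aluminium barrel 26 mm in diameter and 70 mm long with two narrow black bands and a white top face, and below it a steel shaft 10 mm in diameter (8 mm at the last 18 mm), ending in a rounded tip. 125 mm long in all, about 140 g. It stands upright in the holder, the barrel's lower end (55 mm above the tip) resting on the holder's top, the barrel fully exposed. Origin: the tip's end; z runs from the tip up the barrel. The tip does not move in the gauge.
- gauge_tip (a point): The lowest point of the gauge's rounded tip (radius 4 mm), on its axis.
- holder: Grey plastic block, fixed, 70 x 70 x 60 mm high, with an upright through hole 15 mm wide in the middle in which the gauge's shaft hangs, its tip 5 mm above the bench. Origin: centre of the underside.
- screwdriver: Bystander: blue-handled screwdriver 200 mm long, lying beyond the valve body.
- tub: Bystander: clear open plastic tub, 110 x 160 x 60 mm high. Origin: centre of its underside.
- oil_bottle: Bystander: small amber oil bottle, 36 mm in diameter, 100 mm high, standing. Origin: centre of its underside.

How it is judged (in metres and radians):
On the way, in this order (a step that is already met when the one before it is completed fails the run):
1. the thick spacer lies flat on the block around the stem, let go (horizontal distance between spacer and stem_seat below 0.0035 m and z of spacer in the frame of stem_seat between -0.0025 and 0.0025 m and angle between spacer's own z axis and vertical below 0.08 rad and contact force between spacer and the fingers below 0.1 N and linear speed of spacer below 0.02 m/s), for 0.2 s.
2. the gauge is lifted clear of its holder in the gripper (contact force between gauge and the fingers above 2 N and contact force between gauge and holder below 0.05 N and height (world z) of gauge_tip above 0.065 m), for 0.2 s.
3. the upright gauge pushes the stem about 5 mm down at its marked centre (contact force between gauge and the fingers above 2 N and contact force between gauge and holder below 0.05 N and contact force between gauge and valve_body above 1.5 N and contact force between gauge and spacer below 0.1 N and contact force between valve_body and the fingers below 0.1 N and horizontal distance between gauge_tip and stem_top below 0.0045 m and distance between gauge_tip and stem_top below 0.006 m and angle between gauge's own z axis and vertical below 0.14 rad and value of joint stem between 0.0025 and 0.0075 m), for 0.5 s.
At the end, for the whole second after the job is handed in: Thick spacer flat on the block round the stem (3.5 mm off-centre, 2.5 mm high at most), let go. Gauge gripped, clear of all else, upright within 0.14 rad, its tip within 4.5 mm of the stem end's centre, over 1.5 N, stem 2.5 to 7.5 mm down, fingers off the block; kept for the last second (all of step 3 and horizontal distance between spacer and stem_seat below 0.0035 m and z of spacer in the frame of stem_seat between -0.0025 and 0.0025 m and angle between spacer's own z axis and vertical below 0.08 rad and contact force between spacer and the fingers below 0.1 N); the arm keeps its last pose, push and grip.
It fails at once if the gauge is pushed on the valve body with more than 20 N (contact force between gauge and valve_body above 20 N).
It fails at once if the thin ring is moved by more than 2 cm (distance of thin_ring from where it was at the start of the episode above 0.02 m).
It fails at once if the screwdriver is moved by more than 2 cm (distance of screwdriver from where it was at the start of the episode above 0.02 m).
It fails at once if the plastic tub is moved by more than 2 cm (distance of tub from where it was at the start of the episode above 0.02 m).
It fails at once if the oil bottle is moved by more than 2 cm (distance of oil_bottle from where it was at the start of the episode above 0.02 m).
It also fails if it takes over 51 s, if anything falls off the work surface, if the arm or the gripper's body presses on something with over 40 N, if the wrist force passes 120 N, or if a joint passes its speed limit or range.

### The arm

A 6-joint arm with a two-finger parallel gripper is mounted at the origin on the work surface. World frame = base frame: x ahead of the robot, y to its left, z up, the work surface at z = 0. Lengths are in m, angles in degrees, forces in N, time in s.
With the tool pointing down it reaches from about 0.35 to 0.875 m from the base axis. Payload 4.2 kg.
Tool frame: the origin (TCP) lies at the very end of the fingers, on their centre line; the grasp point (between the pads) lies 19 mm behind it; z points along the fingers, y is the line along which they close (so a half turn about z gives the same grasp; the last joint's range is limited). The gripper opens to 87 mm and grips with 3 to 60 N. Pads are 19 mm wide; open, the fingers measure 117 mm over their backs; the gripper's body (75 mm by 190 mm) begins 51 mm behind the grasp point.
Start: joints at [84.718, 22.042, 0.453, 0, -68.411, -14.817], TCP at [0.215, 0.587, 0.223] pointing down, gripper open.
Joint ranges: [-179.83, 179.83], [-69.29, 118.12], [-61.27, 80.66], [-181.25, 117.63], [-171.15, -9.14], [-177.46, 177.46]. Speed limits (degrees/s): [159.86, 159.86, 180, 180, 180, 180].

### API

Orientations are given as a 3x3 rotation matrix whose columns are the frame's x, y, z axes.
In Python, from station import * gives the robot as it stands.
- The arm moves only by the shell command python3 -m pendant 'ROWS'. ROWS is JSON, a list of rows, each an object of numbers: "x", "y", "z": the shift along the world's x, y, z normalised to -1 to 1, where 1 is 250 mm; "rx", "ry", "rz": the turn, a rotation vector about the world's x, y, z normalised to -1 to 1, where 1 is 180 degrees; "claw": the opening, from 0 (shut) to 1 (fully open). A call has exactly 8 rows; each row is the pose to reach, as a shift and turn from the pose commanded when the call began, turning the shorter way round; what a row does not reach only later rows make up. A row lasts 1/8 s, in which the tool goes at most 62.5 mm and 10.7 degrees, less where a joint would pass 70% of its speed; a pose out of reach is approached as far as the arm can. A call with a number of a shift or a turn outside -1 to 1 is refused whole. A call with a gripper value outside its range is refused whole. The fingers move at their own pace and stop on an object; the grip force is fixed at half the most. Time passes only in rows, so rows that repeat a pose let the fingers close, or fill a call up. It gives the time, the measured TCP pose, the force, the opening and the grip force at its end, in the units of the state.
- sense(): the state, without advancing time (a new reading comes with each control period).
- capture(name): name is "scene" or "side" or "wrist"; returns a dict with "color" (384x512x3 uint8, red, green, blue), "mtx" (3x3 intrinsics, pixels), "world_to_cam" (4x4, takes a point from world to camera coordinates). Camera axes: x right, y up, looking along -z (the intrinsics and any distortion apply to the point x, -y, -z); pixel columns grow to the right and rows downward; lengths in m; the calibration is good to about 2 mm. A picture is of the moment at which its call begins. There is no depth.
- finish_job(): hands the job in; it is judged then, once.
Trained networks look in a picture, given as the dict that the camera call returned (one of the last four; its "shot" number tells which), for a name from the list of things; names that differ only in an ending like _2 or _b are one class to them, and where a whole thing is asked for, a point or a joint stands for the part that bears it (a point fixed in the world has none). Each returns a list of dicts, best first, with "conf" (0 to 1); they miss things now and then, are a little off and sometimes report something else, mostly with a low value. They report only what shows in the picture. A call takes as long as a camera call.
- search_frame(picture, label): "centre" ([column, row] in pixels, amid what is visible of it).
- regions_of(picture, label): "region" (384x512 bool, what is visible of it) and "centre" ([column, row] in pixels, amid what is visible of it).
The state is a dict: "time_s": time; "joints": joint angles; "joint_velocities": joint speeds; "effort": joint torques, N m; "tcp_pos": TCP position; "ee_rot": TCP orientation; "wrist_force": force on the tool from outside, world axes, zero at the start; "moment": the same for the moment, N m; "gripper_width": opening from 0.0 (shut) to 1.0 (fully open); "gripper_force": force on a finger pad.
Only numpy, scipy, OpenCV 4.12 (cv2) and the standard library are available. Lean on these libraries where they do the work, as an engineer would, in place of code of your own. Each camera call takes 0.05 s, during which the arm holds its last target. There are 200 camera calls.

## Working session

There is one attempt and no reset: what is moved stays moved. The work goes in short steps, Python scripts to look and compute and a shell command to move; the robot and the scene stay as the last step left them, time stands still between calls to the robot, and variables do not carry over. Pictures are saved under pics/ and viewed, at most 10 in all, crops included, and the job is handed in when it is done.

```bash
mkdir -p pics; ls; cat > h.py <<'E'
from station import *
import numpy as np, cv2
def ray(p,uv):
    M=np.array(p["world_to_cam"]);K=np.array(p["mtx"])
    d=np.linalg.inv(K)@np.array([uv[0],uv[1],1.]);d=np.array([d[0],-d[1],-d[2]])
    R=M[:3,:3];return -R.T@M[:3,3],R.T@d
def onz(p,uv,z):
    c,d=ray(p,uv);return c+d*(z-c[2])/d[2]
def proj(p,X):
    M=np.array(p["world_to_cam"]);K=np.array(p["mtx"])
    q=M[:3,:3]@np.asarray(X,float)+M[:3,3];q=K@np.array([q[0],-q[1],-q[2]]);return q[:2]/q[2]
def tri(pairs):
    A=np.zeros((3,3));b=np.zeros(3)
    for p,uv in pairs:
        c,d=ray(p,uv);d=d/np.linalg.norm(d);P=np.eye(3)-np.outer(d,d);A+=P;b+=P@c
    return np.linalg.solve(A,b)
E
python3 - <<'E'
from h import *
np.set_printoptions(precision=4,suppress=True)
s=sense();print(s["time_s"],s["tcp_pos"],s["ee_rot"])
P={n:capture(n) for n in("scene","side","wrist")}
for n,p in P.items():
    print(n,p.keys(),ray(p,(256,192)))
    for l in("spacer","thin_ring","gauge","holder","valve_body","stem_top","tub","oil_bottle","screwdriver"):
        for r in search_frame(p,l)[:2]: print(n,l,round(r["conf"],2),np.round(r["centre"],1),onz(p,r["centre"],{"spacer":.007,"stem_top":.077,"gauge":.09}.get(l,.003)))
cv2.imwrite("pics/a.png",cv2.cvtColor(np.hstack([cv2.resize(P["scene"]["color"],(400,300)),cv2.resize(P["side"]["color"],(400,300))]),cv2.COLOR_RGB2BGR))
E
```

```text
pics
0.0 [0.2145 0.5864 0.2215] [[ 0.9391 -0.3438 -0.0007]
 [-0.3438 -0.939  -0.0021]
 [ 0.0001  0.0022 -1.    ]]
scene dict_keys(['color', 'mtx', 'world_to_cam', 'shot']) (array([1.126 , 0.2636, 0.8294]), array([-0.5617, -0.2525, -0.7879]))
scene spacer 0.71 [166.2 174.1] [ 0.5924 -0.2771  0.007 ]
scene thin_ring 0.64 [188.  134.3] [ 0.4093 -0.3124  0.003 ]
scene gauge 0.71 [363.8 200.1] [0.5043 0.2931 0.09  ]
scene holder 0.86 [359.2 221. ] [0.5085 0.3029 0.003 ]
scene valve_body 0.87 [233.1 202.4] [ 0.5994 -0.0453  0.003 ]
scene stem_top 0.45 [246.4 197. ] [0.6157 0.0063 0.077 ]
scene tub 0.85 [333.7 276.4] [0.6982 0.2869 0.003 ]
scene oil_bottle 0.77 [127.8 209.7] [ 0.7478 -0.3034  0.003 ]
side dict_keys(['color', 'mtx', 'world_to_cam', 'shot']) (array([ 0.1778, -0.8453,  0.6373]), array([ 0.3678,  0.7847, -0.4989]))
side spacer 0.81 [320.4 286.2] [ 0.5956 -0.2666  0.007 ]
side thin_ring 0.8 [244.7 337.2] [ 0.4    -0.3193  0.003 ]
side gauge 0.5 [197.6 152. ] [0.5274 0.3024 0.09  ]
side gauge 0.46 [264.2 205.6] [ 0.5713 -0.0507  0.09  ]
side holder 0.96 [196.3 171.9] [0.5317 0.3463 0.003 ]
side valve_body 0.76 [271.2 229.2] [ 0.6001 -0.0326  0.003 ]
side tub 0.8 [256.6 164.4] [0.723  0.3119 0.003 ]
side oil_bottle 0.86 [388.  254.4] [ 0.7958 -0.2389  0.003 ]
side screwdriver 0.61 [349.3 208.3] [ 0.8337 -0.0359  0.003 ]
wrist dict_keys(['color', 'mtx', 'world_to_cam', 'shot']) (array([0.2913, 0.5578, 0.3839]), array([-0.2747,  0.1014, -0.9562]))
```

View pics/a.png

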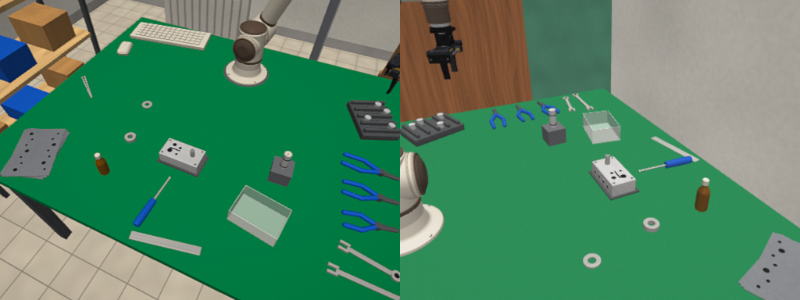

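```bash
python3 -m pendant '[{"x":0.3,"y":-0.2,"z":0.4,"claw":1},{"x":0.6,"y":-0.4,"z":0.4,"claw":1},{"x":0.9,"y":-0.6,"z":0.4,"claw":1},{"x":1,"y":-0.8,"z":0.4,"claw":1},{"x":1,"y":-1,"z":0.4,"claw":1},{"x":1,"y":-1,"z":0.4,"claw":1},{"x":1,"y":-1,"z":0.4,"claw":1},{"x":1,"y":-1,"z":0.4,"claw":1}]'
python3 - <<'E'
from h import *
p=capture("wrist");cv2.imwrite("pics/b.png",cv2.cvtColor(p["color"],cv2.COLOR_RGB2BGR))
for l in("gauge","holder"):
    for r in search_frame(p,l)[:2]: print(l,r["conf"],np.round(r["centre"],1),onz(p,r["centre"],.06))
print(sense()["ee_rot"],sense()["wrist_force"],np.round(p["world_to_cam"],3).tolist(),p["mtx"])
E
```

```text
[[ 9.39085154e-01 -3.43684555e-01 -9.80145937e-06]
 [-3.43684555e-01 -9.39085153e-01 -3.63005817e-05]
 [ 3.27154429e-06  3.74579476e-05 -9.99999999e-01]] [0.65737018 0.15597149 0.33705809] [[-0.344, -0.939, 0.001, 0.624], [0.897, -0.328, -0.297, 0.036], [0.279, -0.101, 0.955, -0.392], [0.0, 0.0, 0.0, 1.0]] [[335.95711658   0.         257.21859068]
 [  0.         335.95711658 193.36197841]
 [  0.           0.           1.        ]]$[0]: bad value
```

View pics/b.png

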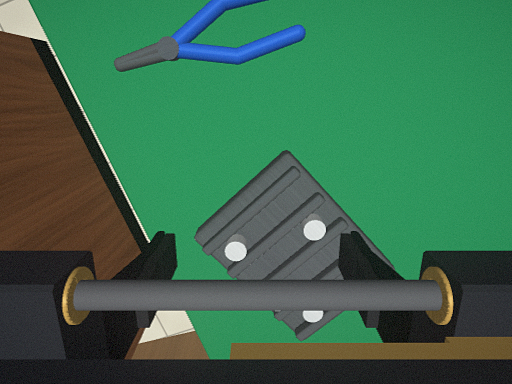

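The move was refused, so the picture still shows the start pose: a tray of tools at (290,240) and the fingers at the lower edge, rows 230–330. I'll send the rows again with every key filled in.

```bash
python3 -m pendant '[{"x":0.3,"y":-0.2,"z":0.4,"rx":0,"ry":0,"rz":0,"claw":1},{"x":0.6,"y":-0.4,"z":0.4,"rx":0,"ry":0,"rz":0,"claw":1},{"x":0.9,"y":-0.6,"z":0.4,"rx":0,"ry":0,"rz":0,"claw":1},{"x":1,"y":-0.8,"z":0.4,"rx":0,"ry":0,"rz":0,"claw":1},{"x":1,"y":-1,"z":0.4,"rx":0,"ry":0,"rz":0,"claw":1},{"x":1,"y":-1,"z":0.4,"rx":0,"ry":0,"rz":0,"claw":1},{"x":1,"y":-1,"z":0.4,"rx":0,"ry":0,"rz":0,"claw":1},{"x":1,"y":-1,"z":0.4,"rx":0,"ry":0,"rz":0,"claw":1}]'
python3 - <<'E'
from h import *
p=capture("wrist");cv2.imwrite("pics/c.png",cv2.cvtColor(p["color"],cv2.COLOR_RGB2BGR))
for l in("gauge","holder"):
    for r in search_frame(p,l)[:2]: print(l,r["conf"],np.round(r["centre"],1),onz(p,r["centre"],.06))
E
```

```text
time_s: 2.65
tcp_pos: [0.4651, 0.3364, 0.3227]
ee_rot: [[0.939, -0.345, 0.0], [-0.345, -0.939, 0.001], [-0.0, -0.001, -1.0]]
wrist_force: [-0.1, -0.4, -0.5]
gripper_width: 1.002
gripper_force: 0.0
gauge 0.58 [268.6 104.1] [0.52010598 0.30016516 0.06      ]
holder 0.98 [263.   94.5] [0.5330699  0.30275978 0.06      ]
```

View pics/c.png

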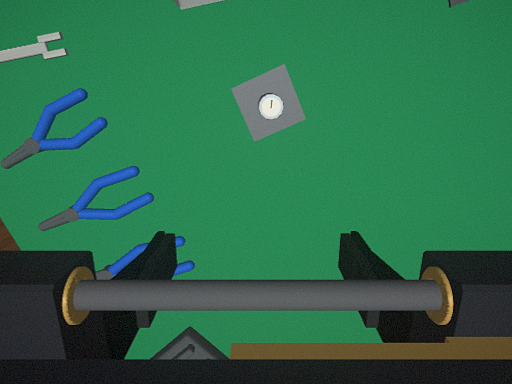

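The white gauge top is at (271,105), and the holder square runs from (232,90) to (305,120). Next I look at the valve body.

```bash
python3 -m pendant '[{"x":0.1,"y":-0.2,"z":0,"rx":0,"ry":0,"rz":0,"claw":1},{"x":0.2,"y":-0.4,"z":0,"rx":0,"ry":0,"rz":0,"claw":1},{"x":0.3,"y":-0.6,"z":0,"rx":0,"ry":0,"rz":0,"claw":1},{"x":0.4,"y":-0.8,"z":0,"rx":0,"ry":0,"rz":0,"claw":1},{"x":0.5,"y":-1,"z":0,"rx":0,"ry":0,"rz":0,"claw":1},{"x":0.5,"y":-1,"z":0,"rx":0,"ry":0,"rz":0,"claw":1},{"x":0.5,"y":-1,"z":0,"rx":0,"ry":0,"rz":0,"claw":1},{"x":0.5,"y":-1,"z":0,"rx":0,"ry":0,"rz":0,"claw":1}]'
python3 - <<'E'
from h import *
p=capture("wrist");cv2.imwrite("pics/d.png",cv2.cvtColor(p["color"],cv2.COLOR_RGB2BGR))
for l in("valve_body","stem_top","gauge"):
    for r in search_frame(p,l)[:2]: print(l,r["conf"],np.round(r["centre"],1),onz(p,r["centre"],.077))
E
```

```text
time_s: 3.8
tcp_pos: [0.5894, 0.0886, 0.3225]
ee_rot: [[0.94, -0.341, -0.0], [-0.341, -0.94, 0.0], [-0.0, -0.0, -1.0]]
wrist_force: [0.3, 0.7, 0.8]
gripper_width: 1.0
gripper_force: 0.0
valve_body 0.65 [346.8 113. ] [ 0.60414725 -0.03081102  0.077     ]
stem_top 0.7 [320.9 125.7] [0.60040371 0.00227536 0.077     ]
stem_top 0.58 [506.4  52.5] [ 0.60700627 -0.21736147  0.077     ]
gauge 0.76 [117.7 259.4] [0.52323937 0.31223119 0.077     ]
```

View pics/d.png

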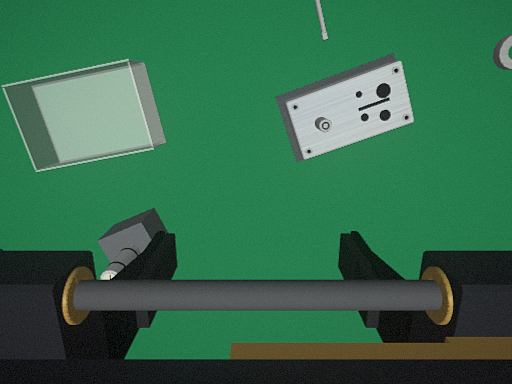

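The marked ring on the stem is at about (326,125). The block top's corners are near (287,101), (401,61), (413,121) and (300,160), and the spacer shows at the right edge at (510,52).

```bash
python3 -m pendant '[{"x":0,"y":-0.25,"z":0,"rx":0,"ry":0,"rz":0,"claw":1},{"x":0,"y":-0.5,"z":0,"rx":0,"ry":0,"rz":0,"claw":1},{"x":-0.05,"y":-0.75,"z":0,"rx":0,"ry":0,"rz":0,"claw":1},{"x":-0.1,"y":-1,"z":-0.1,"rx":0,"ry":0,"rz":0,"claw":1},{"x":-0.1,"y":-1,"z":-0.3,"rx":0,"ry":0,"rz":0,"claw":1},{"x":-0.1,"y":-1,"z":-0.4,"rx":0,"ry":0,"rz":0,"claw":1},{"x":-0.1,"y":-1,"z":-0.4,"rx":0,"ry":0,"rz":0,"claw":1},{"x":-0.1,"y":-1,"z":-0.4,"rx":0,"ry":0,"rz":0,"claw":1}]'
python3 -m pendant '[{"x":-0.05,"y":-0.2,"z":0,"rx":0,"ry":0,"rz":0,"claw":1},{"x":-0.1,"y":-0.36,"z":0,"rx":0,"ry":0,"rz":0,"claw":1},{"x":-0.1,"y":-0.36,"z":0,"rx":0,"ry":0,"rz":0,"claw":1},{"x":-0.1,"y":-0.36,"z":0,"rx":0,"ry":0,"rz":0,"claw":1},{"x":-0.1,"y":-0.36,"z":0,"rx":0,"ry":0,"rz":0,"claw":1},{"x":-0.1,"y":-0.36,"z":0,"rx":0,"ry":0,"rz":0,"claw":1},{"x":-0.1,"y":-0.36,"z":0,"rx":0,"ry":0,"rz":0,"claw":1},{"x":-0.1,"y":-0.36,"z":0,"rx":0,"ry":0,"rz":0,"claw":1}]'
python3 - <<'E'
from h import *
p=capture("wrist");cv2.imwrite("pics/e.png",cv2.cvtColor(p["color"],cv2.COLOR_RGB2BGR))
for l in("spacer","thin_ring"):
    for r in regions_of(p,l)[:2]:
        m=r["region"].astype(np.uint8);c=max(cv2.findContours(m,0,1)[0],key=len)
        e=cv2.fitEllipse(c);print(l,r["conf"],np.round(r["centre"],1),e,onz(p,r["centre"],.010))
        c0,d=ray(p,r["centre"])
        # outer silhouette: fit ring model (top circle z=.014,h) by hull of projections
        from scipy.optimize import least_squares
        a=np.linspace(0,2*np.pi,60,endpoint=False)
        hull=cv2.convexHull(c)
        for h in(.006,.014):
            def f(v):
                pts=np.array([proj(p,[v[0]+.022*np.cos(t),v[1]+.022*np.sin(t),z]) for z in(0,h) for t in a],np.float32)
                H=cv2.convexHull(pts)
                return [cv2.pointPolygonTest(H,tuple(map(float,q[0])),True) for q in hull]
            s=least_squares(f,onz(p,r["centre"],h/2)[:2]);print(h,s.x,np.sqrt(np.mean(s.fun**2)))
E
```

```text
time_s: 5.0
tcp_pos: [0.5659, -0.1629, 0.2242]
ee_rot: [[0.939, -0.343, 0.003], [-0.343, -0.939, -0.001], [0.003, -0.0, -1.0]]
wrist_force: [-0.5, -0.4, -0.1]
gripper_width: 1.001
gripper_force: 0.0
time_s: 6.0
tcp_pos: [0.5399, -0.2528, 0.2225]
ee_rot: [[0.939, -0.343, -0.0], [-0.343, -0.939, -0.0], [-0.0, 0.0, -1.0]]
wrist_force: [0.0, -0.4, 0.1]
gripper_width: 1.004
gripper_force: 0.0
spacer 0.74 [249.4 111.9] ((255.13331604003906, 110.90972900390625), (39.11635208129883, 40.64929962158203), 179.92518615722656) [ 0.59685657 -0.26589085  0.01      ]
0.006 [ 0.59509224 -0.27188066] 0.21509502812914405
0.014 [ 0.59546938 -0.27202383] 0.43482745673581397
thin_ring 0.87 [331.2 244. ] ((335.1679382324219, 244.64443969726562), (24.017894744873047, 31.463163375854492), 20.92096519470215) [ 0.41466926 -0.30492284  0.01      ]
0.006 [ 0.40438537 -0.31458481] 0.8797256686341857
0.014 [ 0.4052577 -0.3157858] 1.7790348805741114
```

View pics/e.png

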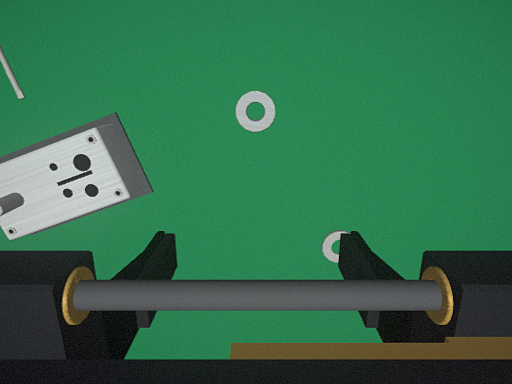

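The ring sits at (255,111), seen nearly from above, and the other one is at (336,245) behind a finger. A top view can't show which is thicker, so I'll check with enlarged side and scene crops.

```bash
python3 - <<'E'
from h import *
from scipy.optimize import least_squares
a=np.linspace(0,2*np.pi,80,endpoint=False)
G={"spacer":(.5955,-.272),"thin_ring":(.4044,-.3146)};tiles=[]
for n in("side","scene"):
    p=capture(n)
    for l,g in G.items():
        u=proj(p,[*g,.005]);x,y=int(u[0]),int(u[1])
        cr=p["color"][y-19:y+19,x-25:x+25];tiles.append(cv2.resize(cr,(400,300),interpolation=cv2.INTER_CUBIC))
        # segment non-green
        big=p["color"].astype(int);m=((big[...,1]-big[...,0])<35).astype(np.uint8)
        w=np.zeros_like(m);w[y-22:y+22,x-28:x+28]=m[y-22:y+22,x-28:x+28]
        c=max(cv2.findContours(w,0,1)[0],key=cv2.contourArea);area=cv2.contourArea(cv2.convexHull(c))
        for h in(.006,.014):
            def f(v):
                H=cv2.convexHull(np.array([proj(p,[v[0]+.022*np.cos(t),v[1]+.022*np.sin(t),z]) for z in(0,h) for t in a],np.float32))
                return [cv2.pointPolygonTest(H,tuple(map(float,q[0])),True) for q in cv2.convexHull(c)]
            s=least_squares(f,g);print(n,l,h,s.x,round(np.sqrt(np.mean(s.fun**2)),3),cv2.boundingRect(c))
cv2.imwrite("pics/f.png",cv2.cvtColor(np.vstack([np.hstack(tiles[:2]),np.hstack(tiles[2:])]),cv2.COLOR_RGB2BGR))
E
```

```text
side spacer 0.006 [ 0.5970305  -0.26696638] 0.667 (311, 279, 21, 18)
side spacer 0.014 [ 0.59457144 -0.26877057] 0.56 (311, 279, 21, 18)
side thin_ring 0.006 [ 0.40471844 -0.31240639] 0.695 (234, 324, 24, 20)
side thin_ring 0.014 [ 0.40440001 -0.31460001] 1.873 (234, 324, 24, 20)
scene spacer 0.006 [ 0.59351111 -0.27632508] 0.34 (159, 169, 16, 14)
scene spacer 0.014 [ 0.59604146 -0.27290995] 0.391 (159, 169, 16, 14)
scene thin_ring 0.006 [ 0.40586159 -0.3153716 ] 0.371 (182, 129, 13, 10)
scene thin_ring 0.014 [ 0.40694047 -0.31396615] 1.094 (182, 129, 13, 10)
```

View pics/f.png

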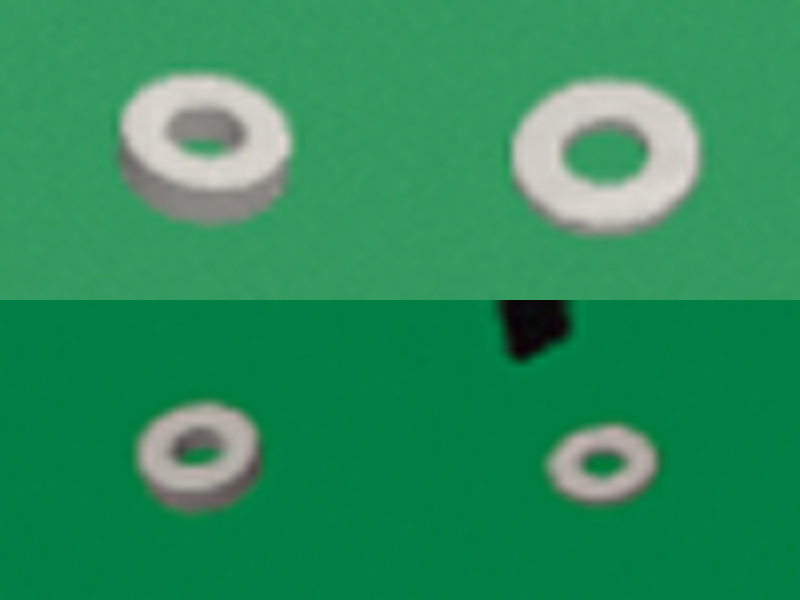

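The upper-left and lower-left crops show the ring at (0.5955, −0.272) with tall side walls, so that is the thick spacer. I'll grasp it.

```bash
python3 -m pendant '[{"x":0.12,"y":-0.04,"z":-0.15,"rx":0,"ry":0,"rz":0,"claw":1},{"x":0.222,"y":-0.077,"z":-0.35,"rx":0,"ry":0,"rz":0,"claw":1},{"x":0.222,"y":-0.077,"z":-0.55,"rx":0,"ry":0,"rz":0,"claw":1},{"x":0.222,"y":-0.077,"z":-0.7,"rx":0,"ry":0,"rz":0,"claw":1},{"x":0.222,"y":-0.077,"z":-0.8,"rx":0,"ry":0,"rz":0,"claw":1},{"x":0.222,"y":-0.077,"z":-0.876,"rx":0,"ry":0,"rz":0,"claw":1},{"x":0.222,"y":-0.077,"z":-0.876,"rx":0,"ry":0,"rz":0,"claw":1},{"x":0.222,"y":-0.077,"z":-0.876,"rx":0,"ry":0,"rz":0,"claw":1}]'
python3 - <<'E'
from h import *
p=capture("wrist");cv2.imwrite("pics/g.png",cv2.cvtColor(p["color"],cv2.COLOR_RGB2BGR))
s=sense();print(s["tcp_pos"],proj(p,s["tcp_pos"]),[onz(p,r["centre"],.014) for r in search_frame(p,"spacer")[:1]])
E
```

```text
time_s: 7.25
tcp_pos: [0.5958, -0.2725, 0.0042]
ee_rot: [[0.939, -0.344, 0.001], [-0.344, -0.939, -0.0], [0.001, -0.0, -1.0]]
wrist_force: [0.1, 0.0, 0.2]
gripper_width: 1.001
gripper_force: 0.0
[ 0.59577511 -0.27245041  0.00442624] [255.33213202 249.74143252] [array([ 0.60618835, -0.27641477,  0.014     ])]
```

View pics/g.png

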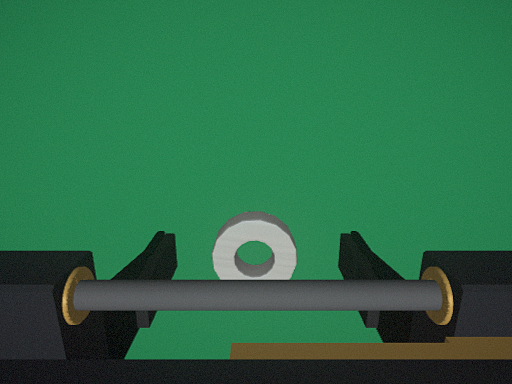

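The ring is at (255,255), midway between the pads at columns 170 and 345. Closing now.

```bash
python3 -m pendant '[{"x":0,"y":0,"z":0,"rx":0,"ry":0,"rz":0,"claw":0.3},{"x":0,"y":0,"z":0,"rx":0,"ry":0,"rz":0,"claw":0.3},{"x":0,"y":0,"z":0,"rx":0,"ry":0,"rz":0,"claw":0.3},{"x":0,"y":0,"z":0,"rx":0,"ry":0,"rz":0,"claw":0.3},{"x":0,"y":0,"z":0,"rx":0,"ry":0,"rz":0,"claw":0.3},{"x":0,"y":0,"z":0,"rx":0,"ry":0,"rz":0,"claw":0.3},{"x":0,"y":0,"z":0,"rx":0,"ry":0,"rz":0,"claw":0.3},{"x":0,"y":0,"z":0,"rx":0,"ry":0,"rz":0,"claw":0.3}]'
python3 - <<'E'
from h import *
from scipy.optimize import least_squares
p=capture("wrist");s=sense();t=np.array(s["tcp_pos"])
g=p["color"].astype(int);m=((g[...,1]-g[...,0])<30).astype(np.uint8)*255
m[:,:180]=0;m[:,335:]=0;m[279:]=0
# silhouette front part: outline points above row 270
w=np.argwhere(m[200:262]>0);r0=200
up=[(c,200+np.argmax(m[200:279,c]>0)) for c in range(225,287) ]
a=np.linspace(0,2*np.pi,120,endpoint=False)
def f(v):
    H=cv2.convexHull(np.array([proj(p,[v[0]+.022*np.cos(q),v[1]+.022*np.sin(q),z]) for z in(0,.014) for q in a],np.float32))
    return [cv2.pointPolygonTest(H,tuple(map(float,q)),True) for q in up]
r=least_squares(f,t[:2]);d=np.r_[r.x,0]-np.r_[t[:2],0]
print(t,r.x,np.abs(r.fun).mean(),"tool-frame offset mm",1e3*np.array(s["ee_rot"]).T@d)
E
```

```text
time_s: 8.35
tcp_pos: [0.5953, -0.2723, 0.0035]
ee_rot: [[0.939, -0.344, 0.0], [-0.344, -0.939, 0.0], [0.0, -0.0, -1.0]]
wrist_force: [0.5, 1.0, 0.5]
gripper_width: 0.492
gripper_force: 30.0
[ 0.59531304 -0.27223779  0.0035169 ] [ 0.59353576 -0.2725715 ] 0.33025523363606224 tool-frame offset mm [-1.55440896e+00  9.24073565e-01 -1.93290866e-04]
```

```bash
python3 -m pendant '[{"x":0,"y":0,"z":0.15,"rx":0,"ry":0,"rz":0,"claw":0.3},{"x":0,"y":0.1,"z":0.35,"rx":0,"ry":0,"rz":0,"claw":0.3},{"x":-0.05,"y":0.3,"z":0.48,"rx":0,"ry":0,"rz":0,"claw":0.3},{"x":-0.1,"y":0.5,"z":0.48,"rx":0,"ry":0,"rz":0,"claw":0.3},{"x":-0.15,"y":0.7,"z":0.48,"rx":0,"ry":0,"rz":0,"claw":0.3},{"x":-0.2,"y":0.9,"z":0.48,"rx":0,"ry":0,"rz":0,"claw":0.3},{"x":-0.2,"y":1,"z":0.48,"rx":0,"ry":0,"rz":0,"claw":0.3},{"x":-0.2,"y":1,"z":0.48,"rx":0,"ry":0,"rz":0,"claw":0.3}]'
python3 -m pendant '[{"x":0,"y":0,"z":0,"rx":0,"ry":0,"rz":0,"claw":0.3},{"x":0,"y":0,"z":0,"rx":0,"ry":0,"rz":0,"claw":0.3},{"x":0,"y":0,"z":0,"rx":0,"ry":0,"rz":0,"claw":0.3},{"x":0,"y":0,"z":0,"rx":0,"ry":0,"rz":0,"claw":0.3},{"x":0,"y":0,"z":0,"rx":0,"ry":0,"rz":0,"claw":0.3},{"x":0,"y":0,"z":0,"rx":0,"ry":0,"rz":0,"claw":0.3},{"x":0,"y":0,"z":0,"rx":0,"ry":0,"rz":0,"claw":0.3},{"x":0,"y":0,"z":0,"rx":0,"ry":0,"rz":0,"claw":0.3}]' | head -2
python3 - <<'E'
from h import *
p=capture("wrist");cv2.imwrite("pics/i.png",cv2.cvtColor(p["color"],cv2.COLOR_RGB2BGR));np.save("i.npy",p,allow_pickle=True)
for n in("wrist","scene","side"):
    q=p if n=="wrist" else capture(n)
    for r in search_frame(q,"stem_top")[:2]: print(n,r["conf"],np.round(r["centre"],1),onz(q,r["centre"],.061 if n!="wrist" else .077))
print(sense()["tcp_pos"])
E
```

```text
time_s: 9.4
tcp_pos: [0.5449, -0.0209, 0.1236]
ee_rot: [[0.94, -0.341, -0.0], [-0.341, -0.94, 0.0], [-0.0, 0.0, -1.0]]
wrist_force: [-0.5, -0.3, -1.3]
gripper_width: 0.49
gripper_force: 30.0
time_s: 10.4
tcp_pos: [0.5453, -0.0223, 0.1236]
wrist 0.97 [197.5 147.6] [ 0.60174235 -0.00433534  0.077     ]
wrist 0.37 [257.1 117. ] [ 0.60650367 -0.04570738  0.077     ]
side 0.47 [264.5 203.8] [ 0.59662133 -0.00127694  0.061     ]
[ 0.54524144 -0.02230761  0.12355764]
```

View pics/i.png

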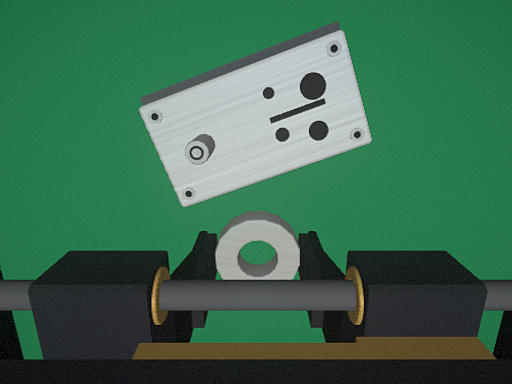

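The stem mark is at (196.5,152.5), and the held ring at (257,250) shows in the same picture. I'll take the difference between the two.

```bash
python3 - <<'E'
from h import *
from scipy.optimize import least_squares
p=np.load("i.npy",allow_pickle=True).item();t=np.array(sense()["tcp_pos"]);R=np.array(sense()["ee_rot"])
g=p["color"].astype(int);z0=t[2]-.0035
# dark mark on the stem end
c=g[140:166,184:210].sum(2);m=(c<260).astype(np.uint8)
n,l,st,ce=cv2.connectedComponentsWithStats(m);print(st.tolist(),(ce+[184,140]).round(1).tolist())
k=1+np.argmin(np.linalg.norm(ce[1:]-[12.5,12.5],axis=1));mk=ce[k]+[184,140]
S=onz(p,mk,.077)
m=((g[...,1]-g[...,0])<30)
up=[(q,200+np.argmax(m[200:279,q])) for q in range(232,284)]
a=np.linspace(0,2*np.pi,120,endpoint=False)
def f(v):
    H=cv2.convexHull(np.array([proj(p,[v[0]+.022*np.cos(q),v[1]+.022*np.sin(q),z]) for z in(z0,z0+.014) for q in a],np.float32))
    return [cv2.pointPolygonTest(H,tuple(map(float,q)),True) for q in up]
r=least_squares(f,t[:2]);d=np.r_[r.x-t[:2],0]
print("stem",mk,S,"ring",r.x,np.abs(r.fun).mean(),"tool off mm",1e3*R.T@d,"shift",(S[:2]-r.x),(S[:2]-r.x)/.25, "noRingCorr",(S[:2]-t[:2]))
# block corner fit
im=np.array([(140,107),(344,30),(372,141),(185,206)],float)
cs=np.array([(-40,75),(-40,-75),(40,-75),(40,75)])/1e3
best=min((least_squares(lambda v:np.concatenate([proj(p,[v[0]+np.cos(v[2])*x-np.sin(v[2])*y,v[1]+np.sin(v[2])*x+np.cos(v[2])*y,.045])-u for (x,y),u in zip(np.roll(cs,k,0),im)]),[.6,-.04,0]) for k in range(4)),key=lambda s:s.cost)
v=best.x;print(v,best.cost,"seat",v[0]-.04*np.sin(v[2]),v[1]+.04*np.cos(v[2]))
E
```

```text
[[0, 0, 26, 26, 604], [23, 5, 1, 1, 1], [6, 6, 14, 14, 60], [24, 7, 2, 9, 10], [24, 17, 1, 1, 1]] [[196.3, 152.6], [207.0, 145.0], [196.1, 152.3], [208.9, 150.6], [208.0, 157.0]]
stem [196.1        152.28333333] [ 0.59932688 -0.00235136  0.077     ] ring [ 0.54353255 -0.02284162] 0.32863498312967426 tool off mm [-1.42134174e+00  1.08870618e+00 -1.71601412e-05] shift [0.05579434 0.02049026] [0.22317734 0.08196103] noRingCorr [0.05408544 0.01995624]
[ 0.5914519  -0.04217485  3.14259775] 25625.034149955412 seat 0.5914921009642464 -0.08217482773939755
```

```bash
python3 -m pendant '[{"x":0.12,"y":0.04,"z":0,"rx":0,"ry":0,"rz":0,"claw":0.3},{"x":0.2,"y":0.07,"z":0,"rx":0,"ry":0,"rz":0,"claw":0.3},{"x":0.223,"y":0.082,"z":0,"rx":0,"ry":0,"rz":0,"claw":0.3},{"x":0.223,"y":0.082,"z":-0.08,"rx":0,"ry":0,"rz":0,"claw":0.3},{"x":0.223,"y":0.082,"z":-0.15,"rx":0,"ry":0,"rz":0,"claw":0.3},{"x":0.223,"y":0.082,"z":-0.15,"rx":0,"ry":0,"rz":0,"claw":0.3},{"x":0.223,"y":0.082,"z":-0.15,"rx":0,"ry":0,"rz":0,"claw":0.3},{"x":0.223,"y":0.082,"z":-0.15,"rx":0,"ry":0,"rz":0,"claw":0.3}]'
python3 - <<'E'
from h import *
p=capture("wrist");np.save("j.npy",p,allow_pickle=True)
cr=p["color"][200:284,200:312];cv2.imwrite("pics/j.png",cv2.cvtColor(cv2.resize(cr,None,fx=7,fy=7,interpolation=cv2.INTER_CUBIC),cv2.COLOR_RGB2BGR))
t=np.array(sense()["tcp_pos"]);S=np.array([.59933,-.00235,.077]);print(t,proj(p,S),"bore top/bottom px",[proj(p,np.r_[t[:2]+[-.0017,-.0005],t[2]+k]) for k in(.0105,-.0035)])
E
```

```text
time_s: 11.7
tcp_pos: [0.6015, -0.0018, 0.0871]
ee_rot: [[0.939, -0.344, 0.002], [-0.344, -0.939, 0.0], [0.002, -0.001, -1.0]]
wrist_force: [0.4, 0.3, -0.7]
gripper_width: 0.491
gripper_force: 30.0
[ 0.60142199 -0.00175392  0.08702013] [257.78298289 244.38494273] bore top/bottom px [array([257.40543966, 261.66441911]), array([257.3905129 , 249.09248817])]
```

View pics/j.png

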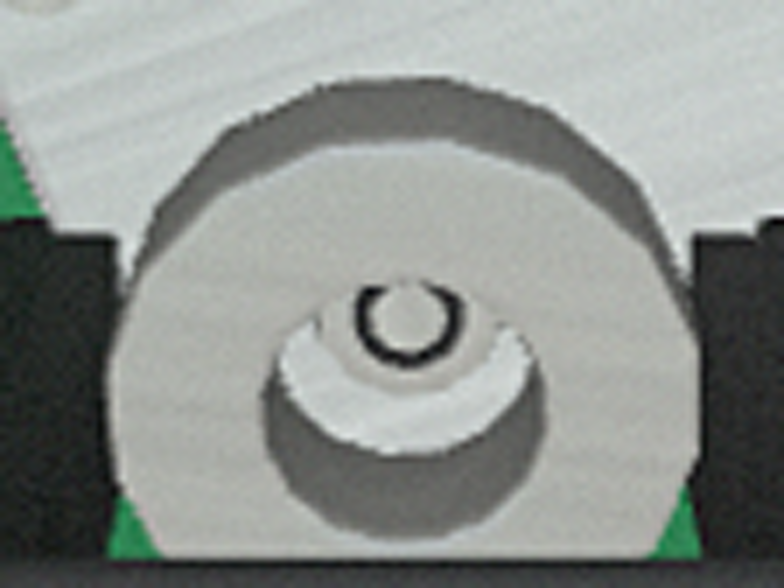

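The stem mark, centred at (410,318) in the crop, shows through the bore, whose centre column is 404. The alignment is within about 1 mm. I'll shift x by −1.2 mm and lower part way.

```bash
python3 -m pendant '[{"x":-0.005,"y":0,"z":0,"rx":0,"ry":0,"rz":0,"claw":0.3},{"x":-0.005,"y":0,"z":-0.01,"rx":0,"ry":0,"rz":0,"claw":0.3},{"x":-0.005,"y":0,"z":-0.025,"rx":0,"ry":0,"rz":0,"claw":0.3},{"x":-0.005,"y":0,"z":-0.04,"rx":0,"ry":0,"rz":0,"claw":0.3},{"x":-0.005,"y":0,"z":-0.055,"rx":0,"ry":0,"rz":0,"claw":0.3},{"x":-0.005,"y":0,"z":-0.07,"rx":0,"ry":0,"rz":0,"claw":0.3},{"x":-0.005,"y":0,"z":-0.07,"rx":0,"ry":0,"rz":0,"claw":0.3},{"x":-0.005,"y":0,"z":-0.07,"rx":0,"ry":0,"rz":0,"claw":0.3}]'
python3 - <<'E'
from h import *
p=capture("wrist")
cr=p["color"][200:284,200:312];cv2.imwrite("pics/k.png",cv2.cvtColor(cv2.resize(cr,None,fx=5,fy=5,interpolation=cv2.INTER_CUBIC),cv2.COLOR_RGB2BGR))
E
```

```text
time_s: 12.75
tcp_pos: [0.5999, -0.0018, 0.0686]
ee_rot: [[0.939, -0.344, 0.0], [-0.344, -0.939, -0.0], [0.0, -0.0, -1.0]]
wrist_force: [-0.7, -0.5, -0.3]
gripper_width: 0.492
gripper_force: 30.0
```

View pics/k.png

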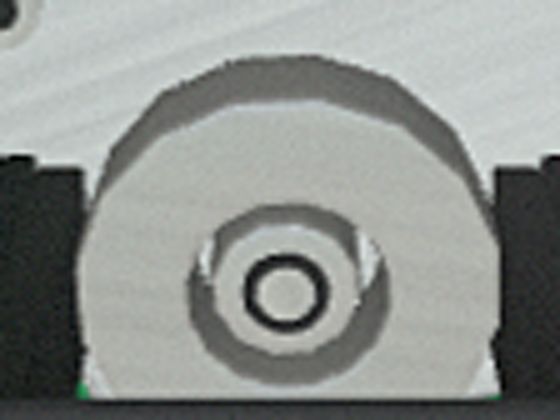

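The stem is concentric in the bore: the mark is at (287,293) in the crop and the bore at (288,292). No force shows. I'll lower the rest of the way.

```bash
python3 -m pendant '[{"x":0,"y":0,"z":-0.015,"rx":0,"ry":0,"rz":0,"claw":0.3},{"x":0,"y":0,"z":-0.03,"rx":0,"ry":0,"rz":0,"claw":0.3},{"x":0,"y":0,"z":-0.045,"rx":0,"ry":0,"rz":0,"claw":0.3},{"x":0,"y":0,"z":-0.06,"rx":0,"ry":0,"rz":0,"claw":0.3},{"x":0,"y":0,"z":-0.07,"rx":0,"ry":0,"rz":0,"claw":0.3},{"x":0,"y":0,"z":-0.079,"rx":0,"ry":0,"rz":0,"claw":0.3},{"x":0,"y":0,"z":-0.079,"rx":0,"ry":0,"rz":0,"claw":0.3},{"x":0,"y":0,"z":-0.079,"rx":0,"ry":0,"rz":0,"claw":0.3}]'
```

```text
time_s: 13.8
tcp_pos: [0.5998, -0.0018, 0.0489]
ee_rot: [[0.939, -0.344, 0.0], [-0.344, -0.939, 0.0], [0.0, -0.0, -1.0]]
wrist_force: [0.3, 0.5, -1.4]
gripper_width: 0.496
gripper_force: 30.0
```

```bash
python3 -m pendant '[{"x":0,"y":0,"z":0,"rx":0,"ry":0,"rz":0,"claw":0.6},{"x":0,"y":0,"z":0,"rx":0,"ry":0,"rz":0,"claw":0.7},{"x":0,"y":0,"z":0,"rx":0,"ry":0,"rz":0,"claw":0.8},{"x":0,"y":0,"z":0,"rx":0,"ry":0,"rz":0,"claw":0.9},{"x":0,"y":0,"z":0,"rx":0,"ry":0,"rz":0,"claw":1},{"x":0,"y":0,"z":0.1,"rx":0,"ry":0,"rz":0,"claw":1},{"x":0,"y":0,"z":0.25,"rx":0,"ry":0,"rz":0,"claw":1},{"x":0,"y":0,"z":0.3,"rx":0,"ry":0,"rz":0,"claw":1}]'
python3 - <<'E'
from h import *
q=capture("side");t=[]
cr=q["color"][180:255,220:320];t.append(cv2.resize(cr,(400,300),interpolation=cv2.INTER_CUBIC))
p=capture("wrist");t.append(cv2.resize(p["color"],(400,300)))
cv2.imwrite("pics/l.png",cv2.cvtColor(np.hstack(t),cv2.COLOR_RGB2BGR))
E
```

```text
time_s: 14.8
tcp_pos: [0.6011, -0.0016, 0.1263]
ee_rot: [[0.939, -0.343, 0.005], [-0.343, -0.939, 0.001], [0.004, -0.002, -1.0]]
wrist_force: [0.2, -0.2, -0.8]
gripper_width: 0.994
gripper_force: 0.0
```

View pics/l.png

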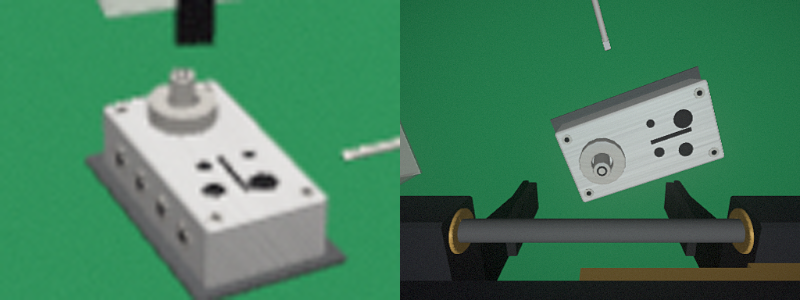

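The spacer lies flat around the stem: (183,110) in the side crop and (602,165) in the wrist view. That was my last picture, so I work with numbers from here. Next I go to the gauge.

```bash
python3 -m pendant '[{"x":0,"y":0,"z":0.2,"rx":0,"ry":0,"rz":0,"claw":1},{"x":-0.1,"y":0.2,"z":0.4,"rx":0,"ry":0,"rz":0,"claw":1},{"x":-0.2,"y":0.4,"z":0.4,"rx":0,"ry":0,"rz":0,"claw":1},{"x":-0.3,"y":0.6,"z":0.4,"rx":0,"ry":0,"rz":0,"claw":1},{"x":-0.4,"y":0.8,"z":0.4,"rx":0,"ry":0,"rz":0,"claw":1},{"x":-0.52,"y":1,"z":0.4,"rx":0,"ry":0,"rz":0,"claw":1},{"x":-0.52,"y":1,"z":0.4,"rx":0,"ry":0,"rz":0,"claw":1},{"x":-0.52,"y":1,"z":0.4,"rx":0,"ry":0,"rz":0,"claw":1}]'
cat > g.py <<'E'
from h import *
from scipy.optimize import least_squares
p=capture("wrist");t=np.array(sense()["tcp_pos"]);g=p["color"].astype(int)
r=regions_of(p,"gauge")[0];h=regions_of(p,"holder")[0];print("net",r["conf"],r["centre"],h["conf"],h["centre"],onz(p,h["centre"],.06))
m=((g.min(2)>185)&cv2.dilate(r["region"].astype(np.uint8),np.ones((5,5))).astype(bool)).astype(np.uint8)
n,l,st,ce=cv2.connectedComponentsWithStats(m);k=1+np.argmax(st[1:,4]);print(st[k],ce[k])
c=cv2.findContours((l==k).astype(np.uint8),0,1)[0][0];e=cv2.fitEllipse(cv2.convexHull(c));print(e,"expected dia px",336*.026/ (np.linalg.norm(ray(p,e[0])[0]-onz(p,e[0],.13))))
G=onz(p,e[0],.13)
c=max(cv2.findContours(r["region"].astype(np.uint8),0,1)[0],key=len);H0=cv2.convexHull(c)
a=np.linspace(0,2*np.pi,80,endpoint=False)
def f(v):
    H=cv2.convexHull(np.array([proj(p,[v[0]+.013*np.cos(q),v[1]+.013*np.sin(q),z]) for z in(.06,.13) for q in a],np.float32))
    return [cv2.pointPolygonTest(H,tuple(map(float,q[0])),True) for q in H0]
s=least_squares(f,G[:2]);print("top",G,"hull fit",s.x,np.abs(s.fun).mean(),"tcp",t)
for q in(G[:2],s.x): print("shift/250",(q-t[:2])/.25)
E
python3 g.py
```

```text
time_s: 15.9
tcp_pos: [0.4692, 0.248, 0.2226]
ee_rot: [[0.939, -0.343, -0.002], [-0.343, -0.939, -0.002], [-0.001, 0.002, -1.0]]
wrist_force: [0.6, 0.8, 1.0]
gripper_width: 0.997
gripper_force: 0.0
net 0.89 [173.6, 150.6] 0.74 [196.3, 135.3] [0.52553865 0.28803394 0.06      ]
[154 143  31  32 729] [168.6351166  158.57887517]
((168.7112579345703, 158.47068786621094), (29.906293869018555, 32.55856704711914), 134.05308532714844) expected dia px 32.547122447704176
top [0.5209579  0.30010314 0.13      ] hull fit [0.52077973 0.29984703] 0.41778110113848116 tcp [0.46965063 0.24744912 0.22276504]
shift/250 [0.20522911 0.21061608]
shift/250 [0.20451643 0.20959166]
```

```bash
python3 -m pendant '[{"x":0.1,"y":0.1,"z":0,"rx":0,"ry":0,"rz":0,"claw":1},{"x":0.206,"y":0.212,"z":0,"rx":0,"ry":0,"rz":0,"claw":1},{"x":0.206,"y":0.212,"z":-0.1,"rx":0,"ry":0,"rz":0,"claw":1},{"x":0.206,"y":0.212,"z":-0.25,"rx":0,"ry":0,"rz":0,"claw":1},{"x":0.206,"y":0.212,"z":-0.4,"rx":0,"ry":0,"rz":0,"claw":1},{"x":0.206,"y":0.212,"z":-0.52,"rx":0,"ry":0,"rz":0,"claw":1},{"x":0.206,"y":0.212,"z":-0.587,"rx":0,"ry":0,"rz":0,"claw":1},{"x":0.206,"y":0.212,"z":-0.587,"rx":0,"ry":0,"rz":0,"claw":1}]'
python3 g.py
```

```text
time_s: 17.05
tcp_pos: [0.5213, 0.3001, 0.076]
ee_rot: [[0.939, -0.345, -0.002], [-0.345, -0.939, -0.002], [-0.001, 0.002, -1.0]]
wrist_force: [0.5, -0.0, 0.5]
gripper_width: 0.995
gripper_force: 0.0
net 0.98 [253.3, 270.2] 0.67 [254.7, 212.0] [0.53588448 0.29512261 0.06      ]
[ 223  311   65   32 1596] [254.49310777 324.16917293]
((254.63121032714844, 314.7693786621094), (54.499691009521484, 63.959659576416016), 90.21150207519531) expected dia px 64.32733503455874
top [0.52128395 0.30026142 0.13      ] hull fit [0.51997723 0.30130787] 1.6845013577494834 tcp [0.52194035 0.30088136 0.07730298]
shift/250 [-0.00262559 -0.00247979]
shift/250 [-0.00785246  0.00170602]
```

```bash
python3 -m pendant '[{"x":0,"y":0,"z":0,"rx":0,"ry":0,"rz":0,"claw":0.15},{"x":0,"y":0,"z":0,"rx":0,"ry":0,"rz":0,"claw":0.15},{"x":0,"y":0,"z":0,"rx":0,"ry":0,"rz":0,"claw":0.15},{"x":0,"y":0,"z":0,"rx":0,"ry":0,"rz":0,"claw":0.15},{"x":0,"y":0,"z":0,"rx":0,"ry":0,"rz":0,"claw":0.15},{"x":0,"y":0,"z":0,"rx":0,"ry":0,"rz":0,"claw":0.15},{"x":0,"y":0,"z":0,"rx":0,"ry":0,"rz":0,"claw":0.15},{"x":0,"y":0,"z":0,"rx":0,"ry":0,"rz":0,"claw":0.15}]'
python3 -m pendant '[{"x":0,"y":0,"z":0.05,"rx":0,"ry":0,"rz":0,"claw":0.15},{"x":0,"y":0,"z":0.15,"rx":0,"ry":0,"rz":0,"claw":0.15},{"x":0,"y":0,"z":0.25,"rx":0,"ry":0,"rz":0,"claw":0.15},{"x":0,"y":0,"z":0.35,"rx":0,"ry":0,"rz":0,"claw":0.15},{"x":0,"y":0,"z":0.45,"rx":0,"ry":0,"rz":0,"claw":0.15},{"x":0,"y":0,"z":0.5,"rx":0,"ry":0,"rz":0,"claw":0.15},{"x":0,"y":0,"z":0.5,"rx":0,"ry":0,"rz":0,"claw":0.15},{"x":0,"y":0,"z":0.5,"rx":0,"ry":0,"rz":0,"claw":0.15}]'
```

```text
time_s: 18.2
tcp_pos: [0.5213, 0.3012, 0.077]
ee_rot: [[0.939, -0.344, 0.0], [-0.344, -0.939, 0.0], [0.0, -0.0, -1.0]]
wrist_force: [-0.3, 0.0, 0.1]
gripper_width: 0.295
gripper_force: 30.0
time_s: 19.2
tcp_pos: [0.5206, 0.3008, 0.2009]
ee_rot: [[0.939, -0.344, -0.002], [-0.344, -0.939, -0.001], [-0.001, 0.002, -1.0]]
wrist_force: [-0.6, -0.1, -0.9]
gripper_width: 0.293
gripper_force: 30.0
```

```bash
python3 -m pendant '[{"x":0.03,"y":-0.15,"z":0,"rx":0,"ry":0,"rz":0,"claw":0.15},{"x":0.06,"y":-0.35,"z":0,"rx":0,"ry":0,"rz":0,"claw":0.15},{"x":0.09,"y":-0.55,"z":0,"rx":0,"ry":0,"rz":0,"claw":0.15},{"x":0.12,"y":-0.75,"z":0,"rx":0,"ry":0,"rz":0,"claw":0.15},{"x":0.14,"y":-0.9,"z":0,"rx":0,"ry":0,"rz":0,"claw":0.15},{"x":0.16,"y":-1,"z":0,"rx":0,"ry":0,"rz":0,"claw":0.15},{"x":0.16,"y":-1,"z":0,"rx":0,"ry":0,"rz":0,"claw":0.15},{"x":0.16,"y":-1,"z":0,"rx":0,"ry":0,"rz":0,"claw":0.15}]' | head -2
python3 -m pendant '[{"x":0.01,"y":-0.06,"z":0,"rx":0,"ry":0,"rz":0,"claw":0.15},{"x":0.042,"y":-0.12,"z":-0.05,"rx":0,"ry":0,"rz":0,"claw":0.15},{"x":0.042,"y":-0.172,"z":-0.1,"rx":0,"ry":0,"rz":0,"claw":0.15},{"x":0.042,"y":-0.172,"z":-0.14,"rx":0,"ry":0,"rz":0,"claw":0.15},{"x":0.042,"y":-0.172,"z":-0.14,"rx":0,"ry":0,"rz":0,"claw":0.15},{"x":0.042,"y":-0.172,"z":-0.14,"rx":0,"ry":0,"rz":0,"claw":0.15},{"x":0.042,"y":-0.172,"z":-0.14,"rx":0,"ry":0,"rz":0,"claw":0.15},{"x":0.042,"y":-0.172,"z":-0.14,"rx":0,"ry":0,"rz":0,"claw":0.15}]'
cat > t.py <<'E'
from h import *
p=capture("wrist");s=sense();t=np.array(s["tcp_pos"]);R=np.array(s["ee_rot"]);g=p["color"].astype(int)
for l in("gauge_tip","stem_top"):
    for r in search_frame(p,l)[:2]: print(l,r["conf"],np.round(r["centre"],1))
T=t-[0,0,.072];S=np.array([.5993,-.0022,.077]);print("tcp",t,"pred tip",proj(p,T),"pred stem",proj(p,S))
# dark mark
u=proj(p,S).astype(int);w=g[u[1]-20:u[1]+20,u[0]-20:u[0]+20].sum(2)
n,l,st,ce=cv2.connectedComponentsWithStats((w<260).astype(np.uint8))
for k in range(1,n):
    if st[k,4]>12: print("dark",st[k].tolist(),(ce[k]+u-20).round(1),onz(p,ce[k]+u-20,.077))
r=regions_of(p,"gauge")[0];m=r["region"];print("gauge",r["conf"])
for y in range(180,290,4):
    c=np.where(m[y])[0]
    if len(c): print(y,c.min(),c.max(),end=" | ")
y=np.where(m.any(1))[0].min();print("top row",y,np.where(m[y])[0])
np.save("t.npy",p,allow_pickle=True)
E
python3 t.py
```

```text
time_s: 20.2
tcp_pos: [0.5609, 0.0514, 0.2012]
time_s: 21.2
tcp_pos: [0.5719, 0.0085, 0.1675]
ee_rot: [[0.939, -0.343, 0.001], [-0.343, -0.939, 0.0], [0.001, -0.0, -1.0]]
wrist_force: [-0.1, 0.8, -1.7]
gripper_width: 0.292
gripper_force: 30.0
gauge_tip 0.96 [256.2 267.8]
stem_top 0.87 [256.1 154.4]
tcp [0.5719072  0.00842705 0.16745583] pred tip [255.90307746 205.12786211] pred stem [256.69402152 160.89909554]
dark [16, 16, 11, 11, 37] [256.9 160.8] [ 0.59931959 -0.00234634  0.077     ]
gauge 0.95
204 254 261 | 208 252 263 | 212 251 264 | 216 250 264 | 220 246 269 | 224 241 273 | 228 238 276 | 232 237 278 | 236 236 279 | 240 235 280 | 244 234 280 | 248 234 281 | 252 233 281 | 256 233 282 | 260 232 283 | 264 231 283 | 268 231 284 | 272 230 285 | 276 229 286 | 280 284 284 | top row 202 [258]
```

```bash
python3 -m pendant '[{"x":0.04,"y":-0.014,"z":0,"rx":0,"ry":0,"rz":0,"claw":0.15},{"x":0.08,"y":-0.028,"z":0,"rx":0,"ry":0,"rz":0,"claw":0.15},{"x":0.112,"y":-0.04,"z":0,"rx":0,"ry":0,"rz":0,"claw":0.15},{"x":0.112,"y":-0.04,"z":-0.03,"rx":0,"ry":0,"rz":0,"claw":0.15},{"x":0.112,"y":-0.04,"z":-0.05,"rx":0,"ry":0,"rz":0,"claw":0.15},{"x":0.112,"y":-0.04,"z":-0.05,"rx":0,"ry":0,"rz":0,"claw":0.15},{"x":0.112,"y":-0.04,"z":-0.05,"rx":0,"ry":0,"rz":0,"claw":0.15},{"x":0.112,"y":-0.04,"z":-0.05,"rx":0,"ry":0,"rz":0,"claw":0.15}]'
python3 t.py
python3 - <<'E'
from h import *
for i in range(3):
    capture("side");s=sense();print(np.round(s["wrist_force"],2),np.round(s["tcp_pos"],4))
p=np.load("t.npy",allow_pickle=True).item();print(p["color"][188:222:2,240:276:3].sum(2)//3)
E
```

```text
time_s: 22.4
tcp_pos: [0.5998, -0.0017, 0.1549]
ee_rot: [[0.939, -0.343, 0.001], [-0.343, -0.939, 0.0], [0.001, -0.0, -1.0]]
wrist_force: [-0.8, 0.0, -0.3]
gripper_width: 0.294
gripper_force: 30.0
gauge_tip 0.66 [257.4 267. ]
gauge_tip 0.37 [256.1  30. ]
stem_top 0.9 [255.9 192.6]
tcp [ 0.59982277 -0.00171304  0.1548781 ] pred tip [255.81880714 205.11478609] pred stem [256.68822493 202.95365643]
dark [16, 16, 11, 8, 27] [256.5 200.6] [ 0.60108148 -0.00271624  0.077     ]
gauge 0.67
204 255 260 | 208 253 262 | 212 252 263 | 216 252 264 | 220 249 268 | 224 244 273 | 228 240 277 | 232 238 278 | 236 237 279 | 240 235 281 | 244 234 281 | 248 234 281 | 252 233 281 | 256 233 281 | 260 232 281 | 264 232 282 | 268 232 283 | 272 232 283 | 276 230 284 | top row 203 [258]
[-0.36  0.6  -1.64] [ 0.5998 -0.0018  0.1547]
[-0.4  -0.37  0.09] [ 0.5998 -0.0018  0.1546]
[-0.47  0.25 -1.59] [ 0.5998 -0.0018  0.1546]
[[189 190 176 118 115 116 114 111  97 220 189 196]
 [189 189 163  96 113 111 112 108 103 230 184 189]
 [191 193 172  97 114 108 105 106 103 231 144 185]
 [188 189 148 108 120 177 202 144 100 206 118 185]
 [192 191  88 110 205 197 203 199 153 173 131 194]
 [182 190  84 167 199  87  33 197 195 110 158 187]
 [185 183 141 205 129 144 204  58 194 116 202 186]
 [189 190 176 197  28 193 150 107 201 131 189 191]
 [189 192 187 195  35 104 107  94 201 154 190 184]
 [186 188 192 187 119 106 113 100 198 167 192 188]
 [193 194 192 132 127 109 108  99 189 198 193 190]
 [187 190 192 197 113 112 107  99 200 187 191 188]
 [174 184 184 189 103 109 109 105 144 193 194 194]
 [204 188 190 184 101 112 108 106 114 184 190 179]
 [207 201 188 183 106 108 109 103 115 185 177 219]
 [213 215 211 177 160 124 121 125 108 206 214 217]
 [206 213 204 109 119 122 124 121 117 118 220 211]]
```

```bash
python3 -m pendant '[{"x":-0.002,"y":0,"z":-0.01,"rx":0,"ry":0,"rz":0,"claw":0.15},{"x":-0.002,"y":0,"z":-0.018,"rx":0,"ry":0,"rz":0,"claw":0.15},{"x":-0.002,"y":0,"z":-0.023,"rx":0,"ry":0,"rz":0,"claw":0.15},{"x":-0.002,"y":0,"z":-0.028,"rx":0,"ry":0,"rz":0,"claw":0.15},{"x":-0.002,"y":0,"z":-0.033,"rx":0,"ry":0,"rz":0,"claw":0.15},{"x":-0.002,"y":0,"z":-0.038,"rx":0,"ry":0,"rz":0,"claw":0.15},{"x":-0.002,"y":0,"z":-0.042,"rx":0,"ry":0,"rz":0,"claw":0.15},{"x":-0.002,"y":0,"z":-0.042,"rx":0,"ry":0,"rz":0,"claw":0.15}]'
python3 - <<'E'
from h import *
F=[];T=[]
for i in range(12):
    p=capture("wrist");s=sense();F.append(s["wrist_force"]);T.append(s["tcp_pos"])
print(np.mean(F,0),np.std(F,0),np.mean(T,0),s["time_s"],s["gripper_width"],s["gripper_force"])
r=regions_of(p,"gauge")[0]["region"];y=np.where(r.any(1))[0].min();print(y,np.where(r[y])[0],[(k,np.where(r[k])[0][[0,-1]]) for k in(208,212,216)])
print(p["color"][184:220:2,234:282:3].sum(2)//3)
E
```

```text
time_s: 23.75
tcp_pos: [0.5993, -0.0018, 0.1444]
ee_rot: [[0.939, -0.344, 0.0], [-0.344, -0.939, -0.0], [0.0, 0.0, -1.0]]
wrist_force: [-2.5, -0.3, 4.6]
gripper_width: 0.295
gripper_force: 30.0
[-1.39702058 -0.38641749  3.43939446] [0.44384054 0.370546   0.4537759 ] [ 0.59930545 -0.00186324  0.1441986 ] 24.35 0.2950994454225412 29.99993443954736
203 [255 256 257 258 259 260] [(208, array([252, 263])), (212, array([251, 264])), (216, array([251, 264]))]
[[158 194 189 188 191 188 186 193 191 189 191 191 192 185 187 185]
 [194 192 190 186 187 185 178 159 141 185 190 192 192 189 191 190]
 [189 191 194 190 193 168 104 109 111 108 126 186 188 192 193 190]
 [188 182 188 185 186  97 109 111 111 105  97 192 188 192 186 189]
 [191 187 189 189 179 107 108 114 113 105 100 213 191 194 191 192]
 [188 188 187 186 215 110 114 110 108 107  97 233 182 185 186 189]
 [190 191 189 182 217 105 141 182 205 124 100 229 111 188 188 188]
 [184 182 183 179 216 141 205 195 201 198 131 211 122 188 187 185]
 [188 186 189 183  88 205 201  91  68 200 190 147 124 193 191 188]
 [186 180 184 184  91 198  94 133 133  53 192  84 159 189 189 193]
 [185 188 184 188 115 198  48 109 108 102 198  83 197 191 185 187]
 [190 186 189 192 154 198  73 111 107 100 199 124 187 189 190 190]
 [189 191 191 195 186 190  72 105 109  99 196 194 186 185 184 183]
 [185 190 187 186 193 185 111 108 111 102 186 189 192 187 189 189]
 [190 191 191 191 190 194  99 109 108 104 158 192 192 189 188 185]
 [207 182 186 188 196 194 105 107 109 105 112 187 187 183 188 205]
 [209 189 176 182 182 181 107 111 106 103  99 194 192 190 189 221]
 [212 207 185 183 186 175 120 126 119 119 109 192 191 184 224 210]]
```

```bash
python3 -c "
from station import *
print(finish_job())"
```

```text
the job is handed in; nothing more can be done
None
```

I placed the thick spacer flat around the stem and let it go. I handed the job in with the gauge still gripped and pushing the stem down about 4–5 mm (about 4.7 N, worked out from the wrist force and tool height); the call gave no verdict, and I viewed 11 pictures, one over the limit of 10.

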